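Tip a bail-handled parts pail out in its tipping frame

TASK

Pick up the small steel pail by its bail, carry it with its rollers to the tipping frame and hang it there by its two side pins, with its low tipping bar reaching out over the short back end of the tray (the end nearer the uprights), then let go of it. Next take it by the tipping bar at its bottom rim and swing it bottom-up so that all four steel rollers fall into the tray. Swing it back and leave it hanging upright and empty in the frame, without disturbing the other things on the worktop.

Things in the scene. Friction and masses are not known exactly. Their poses are not given: they have to be found in the camera images.
- pail: small open steel pail with steel pins at its sides, 60 high, outer diameter 54 at the bottom and 68 at the rim, 0.4 to 0.55 kg with its bail and contents; stands upright on the worktop at the start. Origin: centre of its underside; z up through the mouth, +x its front (small pouring lip at the rim), -x its back (tipping bar), y along the side pins
- pail_pins (a point): midpoint of the common axis of the pail's two side pins, 47 above its underside and 1 in front of its centre line. The pins are 9 in diameter, run along the pail's y and end 64 either side of this point; the bail turns about them too
- bail: steel wire bail of the pail, pivoted on the side pins, 86 wide; origin on the pin axis, its z runs from there to the bail grip 80 away, y along the pin axis. It swings freely from straight up (and 0.4 rad back) to a stop 1.3 rad forward, where its grip is 77 in front of the pin axis and 21 above it; it starts lying at that front stop
- bail_grip (a point): centre of the black roller grip in the middle of the bail, 13 in diameter, 44 long along the pail's y; it turns freely on the bail, so the bail and pail swing below the fingers. When the bail lies down there are about 30 between this grip and the pail's rim
- tip_bar: black roller, 13 in diameter and 52 long, at the back of the pail's bottom rim between two steel straps (60 apart): the tipping bar. Turns freely about its own axis, so fingers that hold it need not turn as the pail swings. Its origin is its centre
- tip_bar_mid (a point): centre of the tipping bar, in the pail's frame 84 behind the centre line and 10 above the underside (85 behind and 37 below the pin axis); the bar lies along the pail's y, about 50 clear of the pail's wall
- tipping_frame: fixed grey frame: an aluminium catch tray 170 x 124 x 26 (walls 4, floor 4) with two uprights, 94 apart, each with an open-topped notch for a pail pin. Origin on the worktop under the notches; +x is the front, where the tray reaches to 119, -x its back, where it ends at -51; y runs through both notches
- frame_seat (a point): point midway between the notch bottoms, 112 above the worktop, where the pin axis lies when the pail is hung. Notches are 12 wide and 15 deep above their floors with a flared mouth about 30 wide ending 137 above the worktop; uprights are 10 thick (47 to 57 either side of this point)
- roller_0: one of four loose solid steel rollers, 14 in diameter, 16 long, standing in the pail at the start; origin at the centre of one end, z along it
- roller_1: one of four loose solid steel rollers, 14 in diameter, 16 long, standing in the pail at the start; origin at the centre of one end, z along it
- roller_2: one of four loose solid steel rollers, 14 in diameter, 16 long, standing in the pail at the start; origin at the centre of one end, z along it
- roller_3: one of four loose solid steel rollers, 14 in diameter, 16 long, standing in the pail at the start; origin at the centre of one end, z along it
- loupe: bystander, to be left alone: black loupe, 36 x 36 x 34; origin under its centre
- screwdriver_yellow: bystander, to be left alone: screwdriver with yellow handle, 132 long; origin under its centre
- battery_9v: bystander, to be left alone: block battery lying down, 27 x 50 x 18; origin under its centre

How it is judged:
By the outcome, as a careful person would: the job done as asked, in the order asked, and still so for the second after the job is handed in, with the robot touching nothing.
It also fails if it takes over 72 s, if anything falls off the work surface, if the arm or the gripper's body presses on something with over 40 N, if the wrist force passes 120 N, or if a joint passes its speed limit or range.

ROBOT

A 6-joint arm with a two-finger parallel gripper is mounted at the origin on a cart in front of the work surface, level with it; the furniture and walls round the work are solid. World frame = base frame: x ahead of the robot, y to its left, z up, the work surface at z = 0. Lengths are in m, angles in degrees, forces in N, time in s.
With the tool pointing down it reaches from about 0.325 to 0.85 m from the base axis. Payload 15.5 kg.
Tool frame: the origin (TCP) lies midway between the tips of the shut fingers; the grasp point (between the pads) lies 19 mm behind it; y points along the fingers, x is the direction in which the jaws open and shut, and the axes are right-handed (so a half turn about y gives the same grasp; the last joint's range is limited). The gripper opens to 91 mm and grips with 3 to 60 N. Pads are 32 mm wide; open, the fingers measure 118 mm over their backs; the gripper's body (76 mm by 178 mm) begins 60 mm behind the grasp point.
Start: joints at [-5.472, 28.281, 77.091, -0, 74.628, -5.472], TCP at [0.625, 0, 0.214] pointing down, gripper open.
Joint ranges: [-166.48, 166.48], [-47.26, 123.95], [12.59, 153.08], [-70.14, 250.14], [6.76, 159.57], [-176.63, 176.63]. Speed limits (degrees/s): [108.29, 108.29, 147.25, 172.46, 172.46, 172.46].

INTERFACE

Orientations are given as a 3x3 rotation matrix whose columns are the frame's x, y, z axes.
In Python, from bench import ctrl gives the robot as it stands. The module is installed in compiled form; this text tells all that it offers. Calls block until the motion is done:
- ctrl.goto(position, orientation): joint-space move of the TCP to a pose.
- ctrl.move_l(position, vel=0.15, ori=None, contact_N=None): straight line of the TCP; ori=None keeps the orientation; vel is the mean speed in m/s. With contact_N (N) it stops when the force on the tool has changed by that much, and returns True; else False.
- ctrl.movej(angles): joint-space move.
- ctrl.command_gripper(opening): opening from 0.0 (shut) to 1.0 (fully open); the grip force is fixed at half the most; returns when the fingers have stopped.
- ctrl.sleep(seconds).
- ctrl.ik(position, orientation): joint angles nearest the present ones, or None.
- ctrl.read_camera(name): name is "scene" or "side" or "wrist"; returns the picture (400x640x3 uint8, blue, green, red); there is no depth.
- ctrl.camera_params(name): a dict with "fx", "fy", "cx", "cy" (pixels), "pose" (4x4, takes a point from camera to world coordinates); the wrist camera has in their place "T_tool_cam" (4x4, takes a point from camera to tool coordinates, whose origin is the TCP and whose axes are the tool frame's). Camera axes: x right, y up, looking along -z (the intrinsics and any distortion apply to the point x, -y, -z); pixel columns grow to the right and rows downward; lengths in m; the calibration is good to about 2 mm. A picture is of the moment at which its call begins: read the wrist's pose just before it. camera_params takes no time and is no camera call.
A pose or a line that the arm cannot do raises ctrl.MotionError and nothing moves.
- ctrl.sign_off(): hands the job in, once; it reports no verdict.
Readings, each from a call of its own:
- ctrl.current_t(): time.
- ctrl.current_q(): joint angles.
- ctrl.current_dq(): joint speeds.
- ctrl.current_effort(): joint torques, N m.
- ctrl.current_tool_pos(): TCP position.
- ctrl.current_eef_rot(): TCP orientation.
- ctrl.current_contact_force(): force on the tool from outside, world axes, zero at the start.
- ctrl.current_wrist_torque(): the same for the moment, N m.
- ctrl.current_grip_width(): opening from 0.0 (shut) to 1.0 (fully open).
Only numpy, scipy, OpenCV 4.12 (cv2) and the standard library are available. Lean on these libraries where they do the work, as an engineer would, in place of code of your own. Each camera call takes 0.05 s, during which the arm holds its last target.

## Working session

There is one attempt and no reset: what is moved stays moved. The work goes in short steps, each a Python script; the robot and the scene stay as the last script left them, time stands still between calls to the robot, and variables do not carry over. Pictures are saved under pics/ and viewed, and the job is handed in when it is done.

```bash
mkdir -p pics; ls
python3 - <<'E'
from bench import ctrl
import cv2,numpy as np
np.set_printoptions(precision=4,suppress=True)
for n in ["scene","side","wrist"]:
    cv2.imwrite(f"pics/a_{n}.png",ctrl.read_camera(n)); print(n,ctrl.camera_params(n))
print(ctrl.current_t(),ctrl.current_tool_pos(),ctrl.current_eef_rot())
E
```

```text
pics
scene {'fx': 439.17188559356885, 'fy': 439.17188559356885, 'cx': 324.1015525151964, 'cy': 200.69323983935243, 'pose': array([[ 0.6563,  0.3187, -0.6839, -0.1825],
       [-0.7545,  0.2716, -0.5975, -0.587 ],
       [-0.0047,  0.9081,  0.4187,  0.5709],
       [ 0.    ,  0.    ,  0.    ,  1.    ]])}
side {'fx': 409.5962692591084, 'fy': 409.5962692591084, 'cx': 323.57442389571776, 'cy': 201.11007242628625, 'pose': array([[ 0.82  ,  0.2767, -0.501 ,  0.1448],
       [-0.5721,  0.42  , -0.7045, -0.5069],
       [ 0.0155,  0.8643,  0.5027,  0.5062],
       [ 0.    ,  0.    ,  0.    ,  1.    ]])}
wrist {'fx': 275.83932159562806, 'fy': 275.83932159562806, 'cx': 316.76688889969137, 'cy': 197.12503166382743, 'T_tool_cam': array([[ 1.    ,  0.    ,  0.0009, -0.0005],
       [ 0.0008,  0.2738, -0.9618, -0.1706],
       [-0.0003,  0.9618,  0.2738,  0.0782],
       [ 0.    ,  0.    ,  0.    ,  1.    ]])}
0.15 [0.6247 0.     0.2135] [[ 1.     -0.001  -0.    ]
 [ 0.      0.0001  1.    ]
 [-0.001  -1.      0.0001]]
```

View pics/a_scene.png

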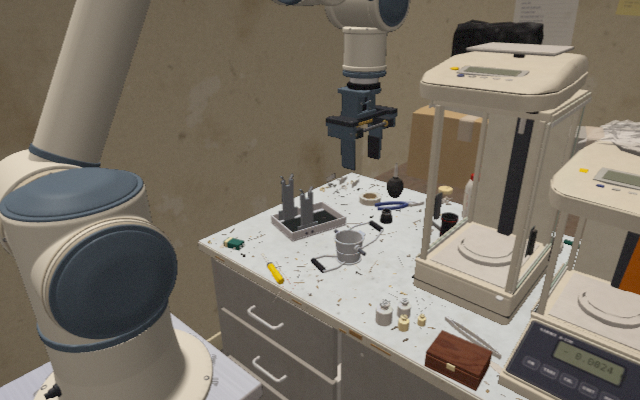

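View pics/a_side.png

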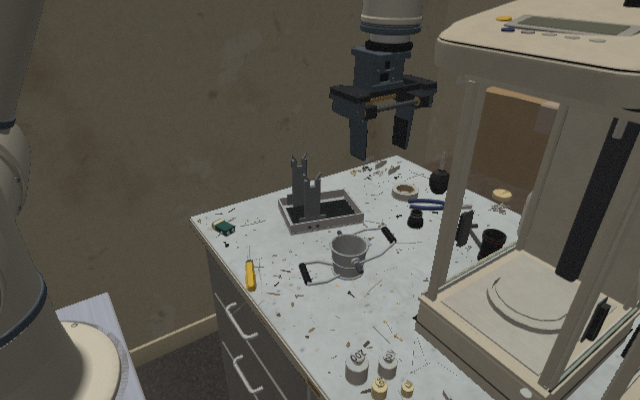

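View pics/a_wrist.png

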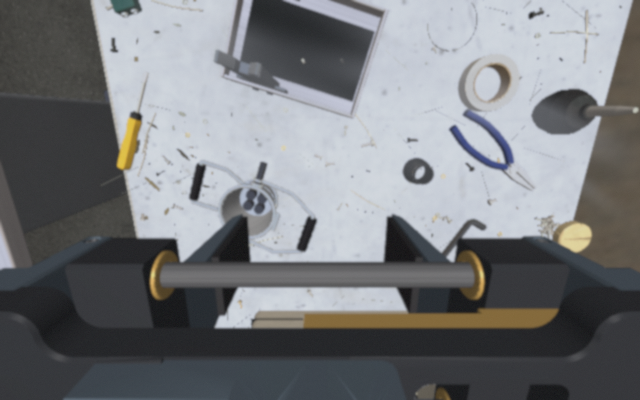

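Run:
```python
import cv2,numpy as np
s=cv2.imread("pics/a_scene.png")[165:285,205:395]; cv2.imwrite("pics/z_scene.png",cv2.resize(s,None,fx=4,fy=4,interpolation=2))
s=cv2.imread("pics/a_side.png")[145:295,235:405]; cv2.imwrite("pics/z_side.png",cv2.resize(s,None,fx=4,fy=4,interpolation=2))
s=cv2.imread("pics/a_wrist.png")[0:270,120:400]; cv2.imwrite("pics/z_wrist.png",cv2.resize(s,None,fx=2.2,fy=2.2,interpolation=2))
```

```text
(no output)
```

View pics/z_scene.png

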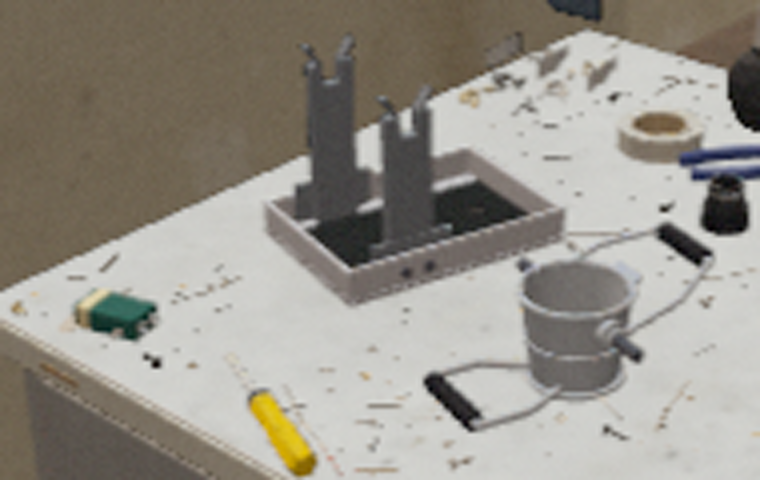

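View pics/z_side.png

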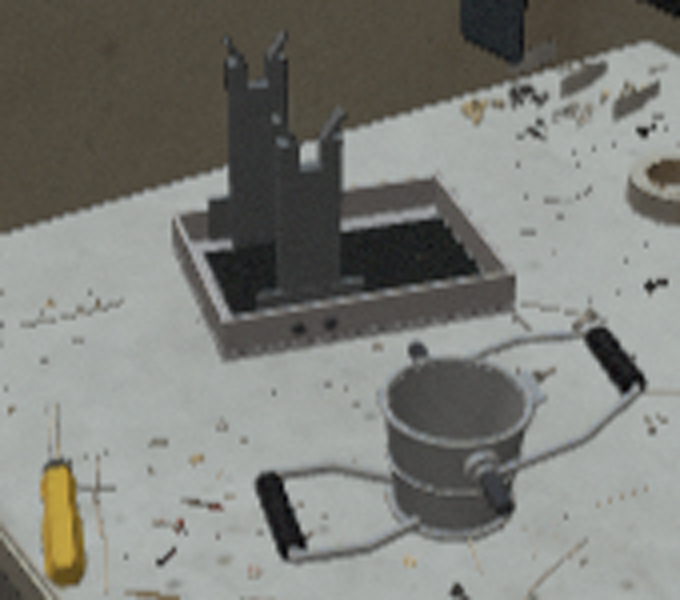

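View pics/z_wrist.png

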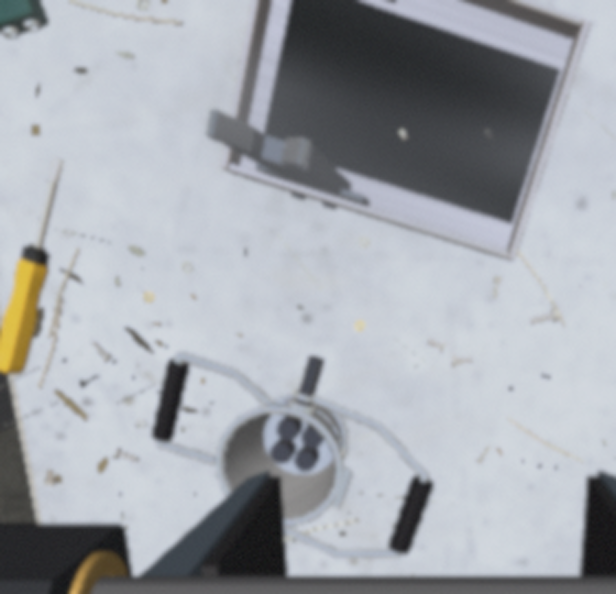

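```bash
cat > h.py <<'E'
import cv2,numpy as np
np.set_printoptions(precision=4,suppress=True)
from bench import ctrl
def P(name,tp=None,R=None):
    p=ctrl.camera_params(name)
    if name=="wrist":
        T=np.eye(4);T[:3,:3]=R;T[:3,3]=tp
        pose=T@p["T_tool_cam"]
    else: pose=p["pose"]
    return p,pose
def ray(cam,uv):
    p,pose=cam
    d=np.array([(uv[0]-p["cx"])/p["fx"],-(uv[1]-p["cy"])/p["fy"],-1.])
    d=pose[:3,:3]@d
    return pose[:3,3],d/np.linalg.norm(d)
def plane(cam,uv,z):
    o,d=ray(cam,uv); return o+d*(z-o[2])/d[2]
def tri(obs):
    A=np.zeros((3,3));b=np.zeros(3)
    rs=[ray(*o) for o in obs]
    for o,d in rs:
        M=np.eye(3)-np.outer(d,d);A+=M;b+=M@o
    x=np.linalg.solve(A,b)
    return x,[round(1e3*np.linalg.norm(np.cross(x-o,d)),1) for o,d in rs]
def proj(cam,X):
    p,pose=cam
    c=np.linalg.inv(pose)@np.append(X,1)
    return np.array([p["cx"]+p["fx"]*c[0]/-c[2],p["cy"]-p["fy"]*c[1]/-c[2]])
def dark(img,box,th=60):
    x0,y0,x1,y1=box
    m=(img[y0:y1,x0:x1].max(2)<th).astype(np.uint8)
    n,l,st,c=cv2.connectedComponentsWithStats(m)
    k=1+np.argmax(st[1:,4])
    (cx,cy),(w,h),a=cv2.minAreaRect(np.argwhere(l==k)[:,::-1].astype(np.float32))
    return c[k]+[x0,y0],st[k,4],(w,h)
E
python3 - <<'E'
from h import *
tp=np.array([.6247,0,.2135]);R=np.array([[1,-.001,0],[0,.0001,1],[-.001,-1,.0001]])
C={"scene":P("scene"),"side":P("side"),"wrist":P("wrist",tp,R)}
I={n:cv2.imread(f"pics/a_{n}.png") for n in C}
B={"bail":{"scene":(365,215,388,235),"side":(378,222,400,247),"wrist":(295,210,320,255)},
"bar":{"scene":(308,255,328,275),"side":(295,258,316,288),"wrist":(188,158,208,204)}}
for k,v in B.items():
    obs=[]
    for n,b in v.items():
        c,a,wh=dark(I[n],b); print(k,n,c,a,wh); obs.append((C[n],c))
    print(k,*tri(obs), tri(obs[:2]))
zs=lambda x,y:(205+x/4,165+y/4); zd=lambda x,y:(235+x/4,145+y/4); zw=lambda x,y:(120+x/2.2,y/2.2)
pts={"left":(zs(265,205),zd(173,220),None),"near":(zs(350,272),zd(222,325),None),"right":(zs(566,211),zd(516,280),zw(511,255)),"far":(zs(468,150),zd(438,181),None),
"notchN":(zs(407,135),zd(309,170),None),"notchF":(zs(330,85),zd(258,85),None)}
for k,v in pts.items():
    print(k,*tri([(C[n],u) for n,u in zip(C,v) if u is not None]))
E
```

```text
bail scene [384.1111 218.5   ] 54 (7.0, 6.0)
bail side [388.     234.2885] 104 (18.399999618530273, 6.0)
bail wrist [306.2117 233.8874] 222 (7.432911396026611, 31.86754035949707)
bail [ 0.6154 -0.0644  0.0767] [np.float64(16.7), np.float64(8.9), np.float64(9.5)] (array([ 0.538 , -0.1302,  0.138 ]), [np.float64(1.4), np.float64(1.4)])
bar scene [317.1719 264.4844] 64 (16.26345443725586, 4.242640495300293)
bar side [304.392 272.824] 125 (21.10263442993164, 6.322246551513672)
bar wrist [197.0409 182.05  ] 220 (6.737280368804932, 33.64208221435547)
bar [ 0.4578 -0.0068  0.0097] [np.float64(1.1), np.float64(1.7), np.float64(0.7)] (array([ 0.4627, -0.0015,  0.0042]), [np.float64(0.8), np.float64(0.8)])
left [0.5469 0.246  0.0164] [np.float64(1.5), np.float64(1.5)]
near [0.5072 0.1226 0.0243] [np.float64(1.4), np.float64(1.4)]
right [0.6713 0.079  0.0186] [np.float64(2.1), np.float64(2.5), np.float64(3.6)]
far [0.7132 0.2029 0.0128] [np.float64(1.6), np.float64(1.6)]
notchN [0.5615 0.1214 0.102 ] [np.float64(1.5), np.float64(1.5)]
notchF [0.5984 0.23   0.0968] [np.float64(0.1), np.float64(0.1)]
```

Run:
```python
from h import *
R=ctrl.current_eef_rot()
ctrl.goto([0.58,0.07,0.25],R); ctrl.sleep(0.2)
tp=ctrl.current_tool_pos();R=ctrl.current_eef_rot()
im=ctrl.read_camera("wrist"); np.savez("b.npz",tp=tp,R=R); cv2.imwrite("pics/b_wrist.png",im)
cv2.imwrite("pics/b_z.png",cv2.resize(im[:300,120:520],None,fx=2,fy=2,interpolation=2))
print(ctrl.current_t(),tp)
C={"scene":P("scene"),"side":P("side"),"wrist":P("wrist",np.array([.6247,0,.2135]),np.array([[1,-.001,0],[0,.0001,1],[-.001,-1,.0001]]))}
obs=[]
for n,b in {"scene":(368,219,383,232),"side":(378,222,400,247),"wrist":(295,210,320,255)}.items():
    c,a,wh=dark(cv2.imread(f"pics/a_{n}.png"),b); print(n,c,a,wh); obs.append((C[n],c))
print(tri(obs), plane(*obs[2],0.068))
obs=[(C["wrist"],(197.04,182.05))];print(plane(*obs[0],.010))
```

```text
0.85 [0.5802 0.0693 0.2494]
scene [375.3469 225.8367] 49 (13.312806129455566, 3.882901668548584)
side [388.     234.2885] 104 (18.399999618530273, 6.0)
wrist [306.2117 233.8874] 222 (7.432911396026611, 31.86754035949707)
(array([ 0.6112, -0.0597,  0.0674]), [np.float64(0.6), np.float64(1.2), np.float64(0.6)]) [ 0.6107 -0.0591  0.068 ]
[ 0.4572 -0.0065  0.01  ]
```

View pics/b_z.png

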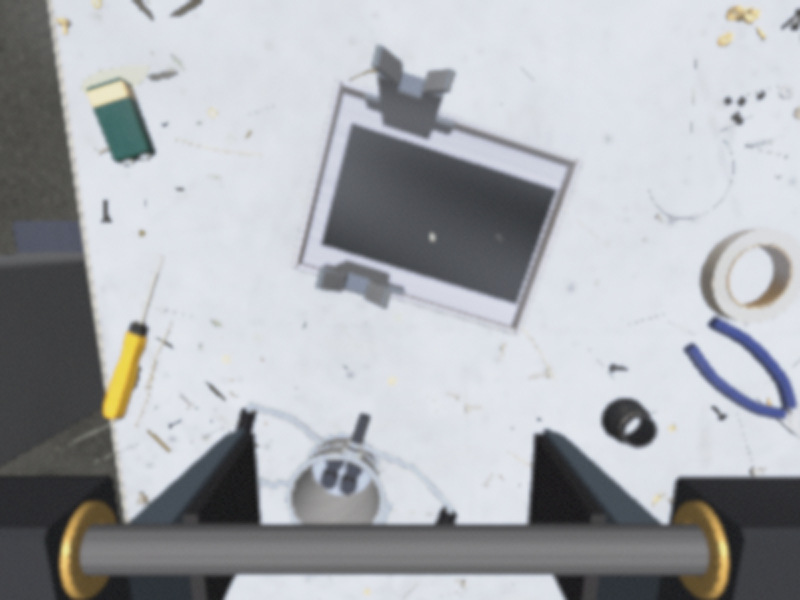

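Run:
```python
from h import *
d=np.load("b.npz"); C=P("wrist",d["tp"],d["R"])
z=lambda x,y:(120+x/2,y/2)
K={k:plane(C,z(*p),.026) for k,p in dict(A=(342,88),B=(575,162),D=(515,328),E=(298,266)).items()}
for k,v in K.items(): print(k,v)
for a,b in ["AB","ED","EA","DB"]:
    v=K[b]-K[a]; print(a,b,np.linalg.norm(v),np.degrees(np.arctan2(v[1],v[0])))
c=sum(K.values())/4
N=[plane(C,z(*p),.1075) for p in [(357,284),(412,82)]]
v=N[1]-N[0];print(N,(N[0]+N[1])/2,np.linalg.norm(v),np.degrees(np.arctan2(v[1],v[0]))-90)
yaw=np.radians(-16.)
print("ctr",c,"seat from tray",c[:2]-.034*np.array([np.cos(yaw),np.sin(yaw)]))
S=P("scene");D=P("side")
zs=lambda x,y:(205+x/4,165+y/4); zd=lambda x,y:(235+x/4,145+y/4);
for a,b,w in [((407,135),(309,170),(357,284)),((330,85),(258,85),(412,82))]:
    print(tri([(S,zs(*a)),(D,zd(*b)),(C,z(*w))]))
```

```text
A [0.5461 0.2397 0.026 ]
B [0.6993 0.1954 0.026 ]
D [0.6661 0.0848 0.026 ]
E [0.5124 0.1283 0.026 ]
A B 0.15953569760898434 -16.12122030996168
E D 0.15975793055217657 -15.820447477431014
E A 0.11628962978321875 73.18132836391445
D B 0.11544856261206352 73.28545321561968
[array([0.5588, 0.1225, 0.1075]), array([0.5887, 0.2233, 0.1075])] [0.5738 0.1729 0.1075] 0.10511062084433308 -16.498892395410408
ctr [0.606 0.162 0.026] seat from tray [0.5733 0.1714]
(array([0.5599, 0.121 , 0.1027]), [np.float64(1.4), np.float64(2.1), np.float64(1.8)])
(array([0.5912, 0.223 , 0.1014]), [np.float64(0.5), np.float64(2.5), np.float64(2.9)])
```

```bash
cat >> h.py <<'E'
def Rt(yaw,lean=0):
    "tool x horizontal-ish along yaw; lean>0: gripper body leans toward -x (fingers point fwd-down)"
    y=np.radians(yaw);u=np.array([np.cos(y),np.sin(y),0]);z=np.array([0,0,1.]);l=np.radians(lean)
    a=np.sin(l)*u-np.cos(l)*z; x=np.cos(l)*u+np.sin(l)*z
    return np.stack([x,a,np.cross(x,a)],1)
def tcp(g,R): return np.asarray(g)+.019*R[:,1]
def U(yaw): y=np.radians(yaw); return np.array([np.cos(y),np.sin(y),0])
E
python3 - <<'E'
from h import *
yaw=-18.9;u=U(yaw);R=Rt(yaw);G=np.array([.611,-.0593,.068])
ctrl.command_gripper(.37)
ctrl.goto(tcp(G+[0,0,.06],R),R)
print(ctrl.move_l(tcp(G,R),vel=.08,contact_N=8),ctrl.current_tool_pos(),ctrl.current_contact_force())
cv2.imwrite("pics/c_wrist.png",ctrl.read_camera("wrist"));s=ctrl.read_camera("side")[145:295,235:435];cv2.imwrite("pics/c_side.png",cv2.resize(s,None,fx=4,fy=4))
print(ctrl.current_t())
E
```

```text
False [ 0.6113 -0.0593  0.0494] [ 0.3732 -0.3565  0.4069]
3.625
```

View pics/c_side.png

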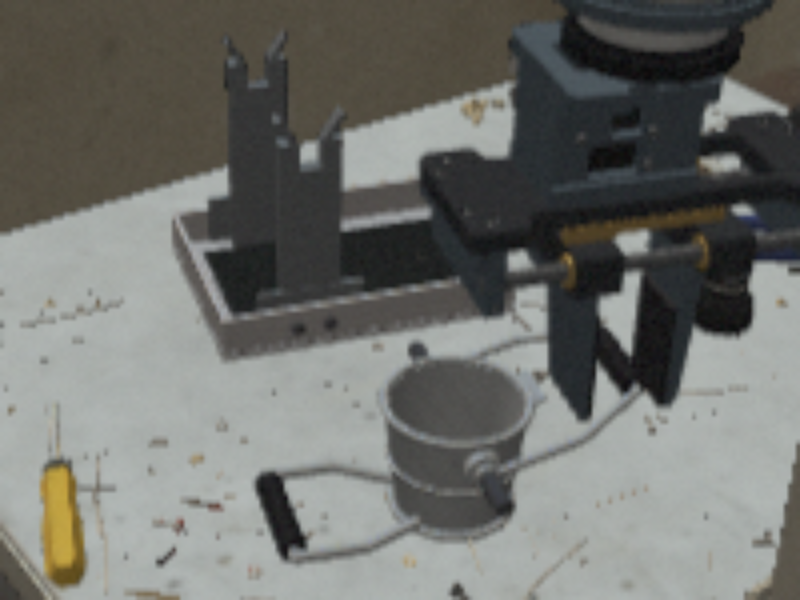

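View pics/c_wrist.png

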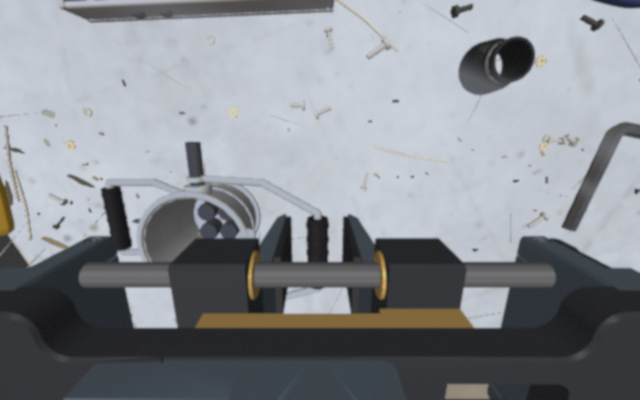

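Run:
```python
from h import *
yaw=-18.9;u=U(yaw);R=Rt(yaw);G=np.array([.611,-.0593,.068])
pins=G-.077*u;pins[2]=.047
ctrl.command_gripper(0); print("w",ctrl.current_grip_width()*91, ctrl.current_contact_force())
for f in np.linspace(1.3,0,8)[1:]:
    g=pins+.080*(np.sin(f)*u+np.array([0,0,np.cos(f)]))
    ctrl.move_l(tcp(g,R),vel=.1)
    print(round(f,2),ctrl.current_contact_force())
g=pins+[0,0,.080]
ctrl.move_l(tcp(g+[0,0,.03],R),vel=.05); ctrl.sleep(.3)
print(ctrl.current_contact_force(),ctrl.current_grip_width()*91,ctrl.current_t())
s=ctrl.read_camera("side")[105:295,235:435];cv2.imwrite("pics/d_side.png",cv2.resize(s,None,fx=3,fy=3))
cv2.imwrite("pics/d_wrist.png",ctrl.read_camera("wrist"))
```

```text
w 12.146457782210609 [ 1.6155 -0.861  -0.5637]
1.11 [ 1.0905 -0.0289  0.4215]
0.93 [ 1.4762 -0.2751 -0.0116]
0.74 [ 2.0855 -0.6332  1.1691]
0.56 [0.3828 0.6771 0.613 ]
0.37 [-0.1296  0.3148 -1.214 ]
0.19 [-1.0397 -0.5658 -5.012 ]
0.0 [ 0.6417 -1.2169 -3.3395]
[-1.4592  0.2472 -4.0648] 12.234767503480409 7.2333
```

View pics/d_side.png

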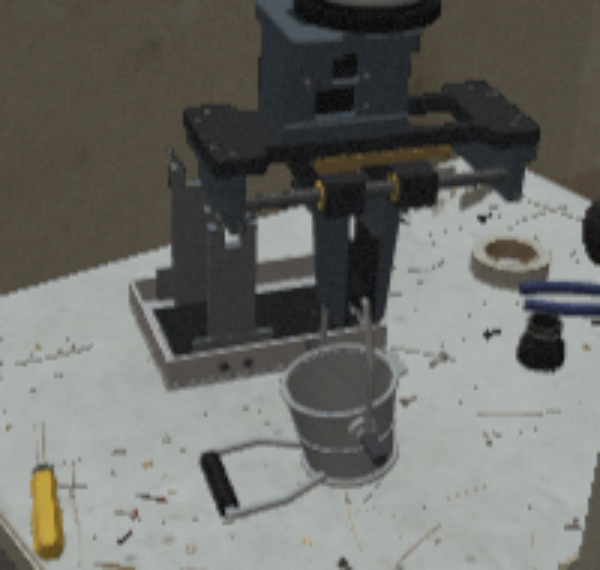

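View pics/d_wrist.png

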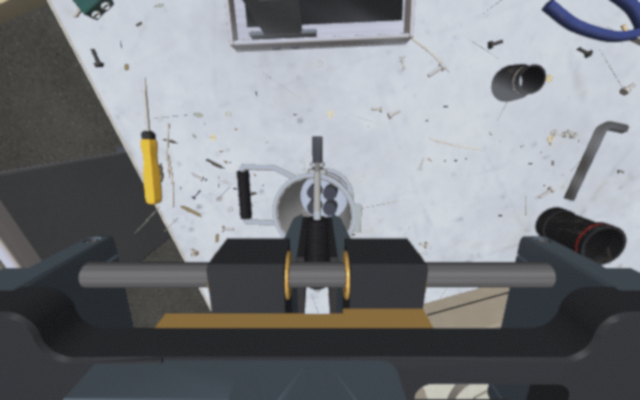

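Run:
```python
from h import *
yaw=-18.9;u=U(yaw);R=Rt(yaw);G=np.array([.611,-.0593,.068])
pins=G-.077*u
ctrl.move_l(tcp([pins[0],pins[1],.295],R),vel=.1)
R=Rt(-16.2); S=np.array([.5737,.172,.112])
ctrl.move_l(tcp([S[0],S[1],.295],R),vel=.1,ori=R); ctrl.sleep(.3)
ctrl.move_l(tcp([S[0],S[1],.24],R),vel=.06); ctrl.sleep(.6)
print(ctrl.current_contact_force(),ctrl.current_grip_width()*91,ctrl.current_t(),ctrl.current_tool_pos())
for n,(a,b,c,d) in {"side":(65,255,255,405),"scene":(115,265,225,425)}.items():
    s=ctrl.read_camera(n);cv2.imwrite(f"pics/e_{n}0.png",s);cv2.imwrite(f"pics/e_{n}.png",cv2.resize(s[a:b,c:d],None,fx=3.5,fy=3.5,interpolation=2))
cv2.imwrite("pics/e_wrist.png",ctrl.read_camera("wrist"))
```

```text
[ 0.4505  0.4684 -3.8474] 12.162167831769876 13.075 [0.5737 0.172  0.221 ]
```

View pics/e_side.png

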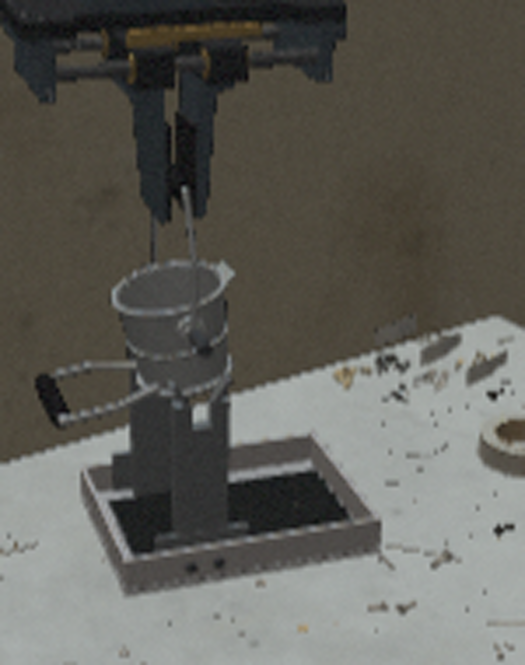

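View pics/e_scene.png

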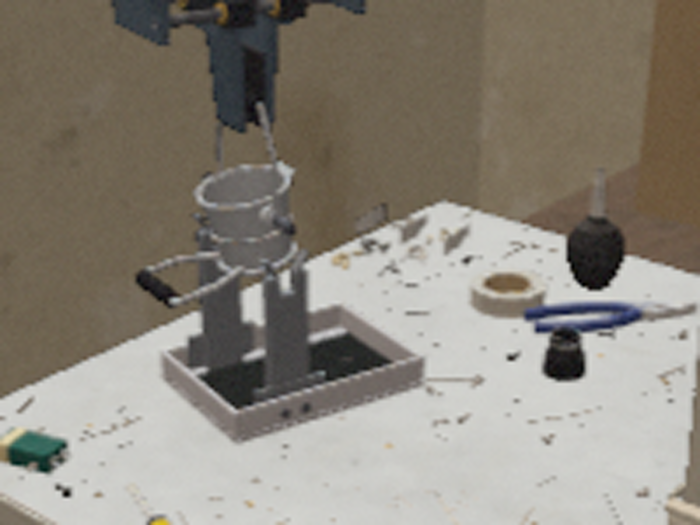

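View pics/e_wrist.png

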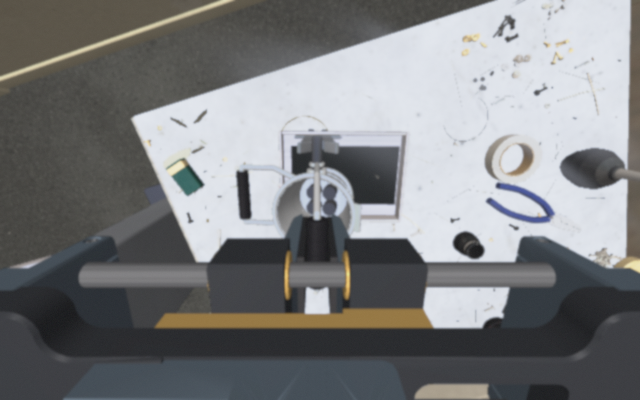

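Run:
```python
from h import *
A=P("side");B=P("scene");u=U(-16.2);v=np.array([-u[1],u[0],0])
S=np.array([.5737,.172,.16])
zd=lambda x,y:(255+x/3.5,65+y/3.5);zs=lambda x,y:(225+x/3.5,115+y/3.5)
for n,a,b in [("pintip",(205,346),(288,228)),("notch",(200,408),(285,293))]:
    X,e=tri([(A,zd(*a)),(B,zs(*b))]); d=X-S; print(n,X,e,"frame x,y rel:",d@u,d@v)
for n,X in [("exp tip",S-.064*v),("exp notch",np.array([S[0],S[1],.1075])-.052*v)]:
    p=proj(A,X);q=proj(B,X);print(n,(p-[255,65])*3.5,(q-[225,115])*3.5)
```

```text
pintip [0.5663 0.1232 0.1529] [np.float64(0.2), np.float64(0.2)] frame x,y rel: 0.006490425110742315 -0.0489273438649746
notch [0.5717 0.1348 0.1008] [np.float64(4.4), np.float64(4.4)] frame x,y rel: 0.008439583633835252 -0.03631177045176645
exp tip [202.0618 346.5418] [290.877  227.5343]
exp notch [195.8224 418.7785] [283.8836 288.9528]
```

Run:
```python
from h import *
R=Rt(-16.2); S=np.array([.5737,.172,.112])
for z in (.215,.203,.1945):
    r=ctrl.move_l(tcp([S[0],S[1],z],R),vel=.04,contact_N=8)
    print(z,r,ctrl.current_contact_force(),ctrl.current_tool_pos()[2]+.019,ctrl.current_wrist_torque())
    if r: break
ctrl.sleep(.2);print(ctrl.current_contact_force(),ctrl.current_t())
for n,(a,b,c,d) in {"side":(85,255,255,405),"scene":(115,265,225,425)}.items():
    s=ctrl.read_camera(n);cv2.imwrite(f"pics/f_{n}.png",cv2.resize(s[a:b,c:d],None,fx=3.5,fy=3.5,interpolation=2))
```

```text
0.215 False [-0.4021 -0.598  -3.6151] 0.21513149911721874 [-0.0821  0.0477 -0.0133]
0.203 False [-0.3701  0.1387 -4.2669] 0.20273780096941332 [-0.0134  0.0082  0.0366]
0.1945 False [ 0.3307  0.3448 -2.6557] 0.19417628307406404 [-0.1025  0.0556  0.0161]
[ 0.0084 -0.6328 -4.3149] 15.0083
```

View pics/f_side.png

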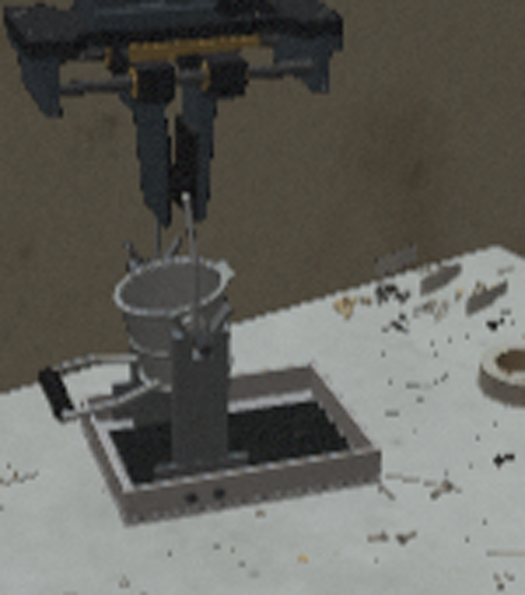

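View pics/f_scene.png

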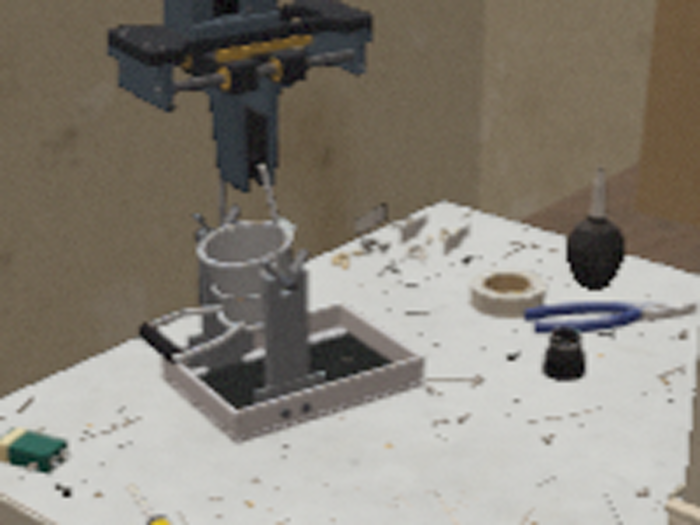

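Run:
```python
from h import *
R=Rt(-16.2); S=np.array([.5737,.172,.112])
for z in np.arange(.193,.184,-.0015):
    ctrl.move_l(tcp([S[0],S[1],z],R),vel=.03); ctrl.sleep(.15)
    f=np.mean([ctrl.current_contact_force() for _ in range(5)],0); print(round(z,4),f)
    if f[2]>-1.2: break
print(ctrl.current_t())
```

```text
0.193 [-0.1588  0.2425 -4.4575]
0.1915 [-0.3669  0.2526 -3.3864]
0.19 [-0.4889 -1.8027  7.2613]
16.3083
```

Run:
```python
from h import *
R=Rt(-16.2);u=U(-16.2); S=np.array([.5737,.172,.1115])
ctrl.move_l(tcp(S+[0,0,.08],R),vel=.03)
for f in np.linspace(0,1.25,9)[1:]:
    g=S+.080*(np.sin(f)*u+np.array([0,0,np.cos(f)]))
    ctrl.move_l(tcp(g,R),vel=.08)
    F=ctrl.current_contact_force();print(round(f,2),F)
    if np.linalg.norm(F)>12: break
print(ctrl.current_t())
for n,(a,b,c,d) in {"side":(85,255,255,405)}.items():
    s=ctrl.read_camera(n);cv2.imwrite(f"pics/g_{n}.png",cv2.resize(s[a:b,c:d],None,fx=3.5,fy=3.5,interpolation=2))
```

```text
0.16 [-0.6544  0.1226 -1.2459]
0.31 [-0.0496  0.6689  0.5978]
0.47 [ 1.4405 -0.5244  3.5671]
0.62 [ 2.7171 -1.2144  4.192 ]
0.78 [ 3.3982 -1.2731  3.9118]
0.94 [ 1.708  -0.8612  2.2353]
1.09 [-0.0593 -0.3655 -0.8368]
1.25 [-0.8676 -0.1635  0.6729]
19.025
```

View pics/g_side.png

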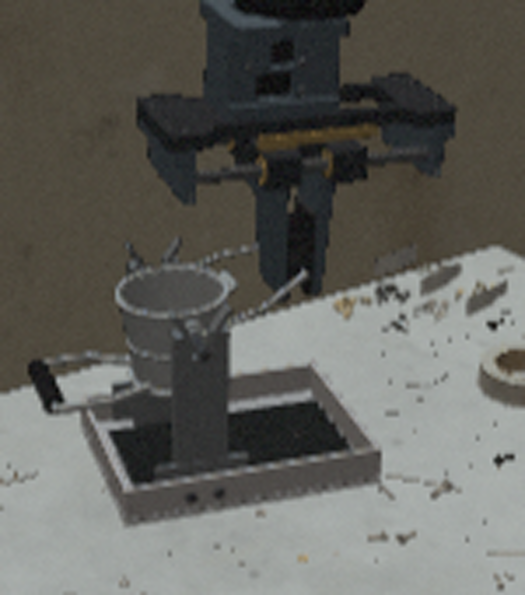

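Run:
```python
from h import *
R=Rt(-16.2);u=U(-16.2); S=np.array([.5737,.172,.1115])
ctrl.command_gripper(.37)
p=ctrl.current_tool_pos()
ctrl.move_l(p+[0,0,.10],vel=.12)
R2=Rt(-16.2,0)
ctrl.goto(tcp(S-.0*u+[0,0,.16]-[0,.06,0],R2),R2); ctrl.sleep(.4)
tp=ctrl.current_tool_pos();Rr=ctrl.current_eef_rot();w=ctrl.read_camera("wrist");np.savez("h.npz",tp=tp,R=Rr);cv2.imwrite("pics/h_wrist.png",w)
for n,(a,b,c,d) in {"side":(115,255,235,405),"scene":(145,265,225,375)}.items():
    s=ctrl.read_camera(n);cv2.imwrite(f"pics/h_{n}0.png",s);cv2.imwrite(f"pics/h_{n}.png",cv2.resize(s[a:b,c:d],None,fx=4,fy=4,interpolation=2))
print(ctrl.current_t())
A=P("side");B=P("scene");X=S-.085*u-[0,0,.037]
print(proj(A,X),proj(B,X),proj(P("wrist",tp,Rr),X))
```

```text
21.5833
[266.2848 192.7689] [267.8741 209.7039] [235.1857 135.9139]
```

View pics/h_side.png

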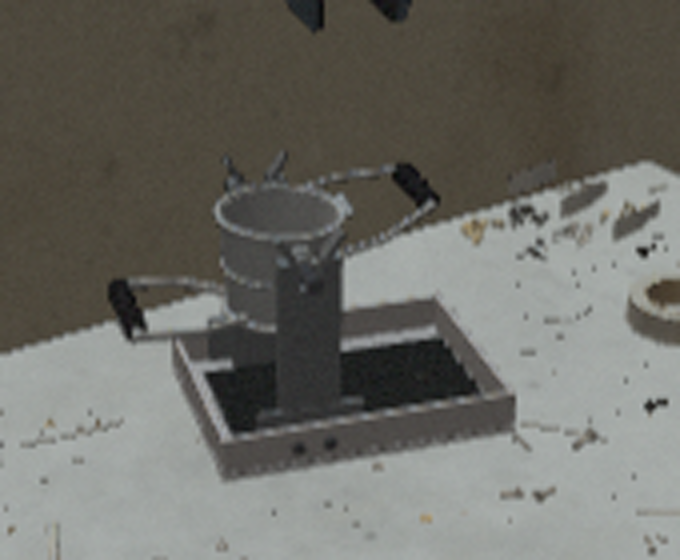

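View pics/h_scene.png

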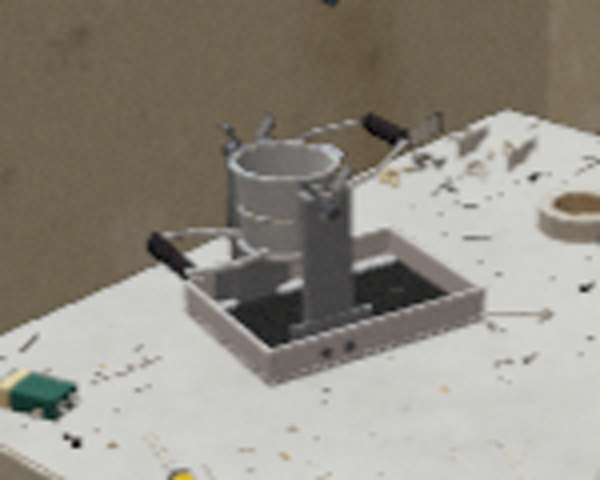

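View pics/h_wrist.png

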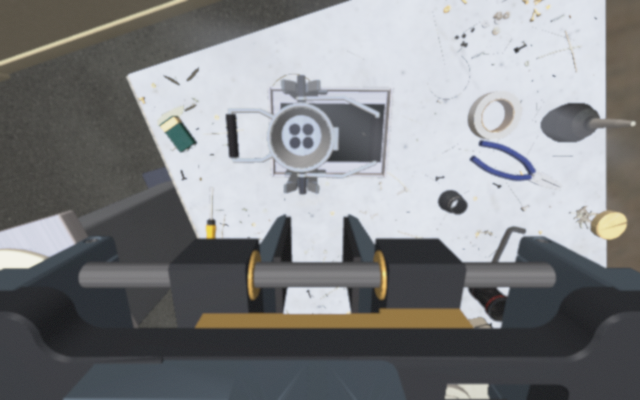

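Run:
```python
from h import *
d=np.load("h.npz");C={"side":P("side"),"scene":P("scene"),"wrist":P("wrist",d["tp"],d["R"])}
obs=[]
for n,b in {"side":(260,183,274,202),"scene":(260,202,276,216),"wrist":(220,108,243,162)}.items():
    f=f"pics/h_{n}{'' if n=='wrist' else '0'}.png"
    c,a,wh=dark(cv2.imread(f),b,70);print(n,c,a,wh);obs.append((C[n],c))
X,e=tri(obs);u=U(-16.2);v=np.array([-u[1],u[0],0]);D=X-[.5737,.172,.1115]
print(X,e,D@u,D@v,D[2]); print(plane(*obs[2],.0745))
# plan IK
S=np.array([.5737,.172,.1115]);r=np.hypot(.085,.037);a0=np.degrees(np.arctan2(-.037,-.085))%360
for t in range(0,181,20):
    a=np.radians(a0-t);lean=20-40*t/180
    R=Rt(-16.2,lean);g=S+r*(np.cos(a)*u+np.array([0,0,np.sin(a)]))
    q=ctrl.ik(tcp(g,R),R);print(t,g,q)
R=Rt(-16.2,20);g=S-.085*u-[0,0,.037];print(ctrl.ik(tcp(g,R)-.09*R[:,1],R))
```

```text
side [266.0745 190.4787] 94 (15.0, 9.0)
scene [266.4444 208.0741] 54 (13.435027122497559, 4.242640495300293)
wrist [232.1608 135.4727] 311 (41.262718200683594, 7.746346950531006)
[0.4907 0.1972 0.0796] [np.float64(1.7), np.float64(1.4), np.float64(0.5)] -0.08671163942691025 0.0010596056827755888 -0.03188965331273033
[0.4887 0.1973 0.0745]
0 [0.4921 0.1957 0.0745] [ 23.0537  31.1075 112.5677 -32.2302  23.9404  67.4711]
20 [0.4848 0.1978 0.1058] [ 21.6863  27.278  109.1574 -17.8771  32.4437  52.0823]
40 [0.4883 0.1968 0.1378] [ 19.5516  24.7014 104.3126  -9.6246  42.3342  42.3843]
60 [0.5021 0.1928 0.1666] [16.9066 23.8541 98.3019 -4.5941 52.3413 35.7395]
80 [0.5245 0.1863 0.1888] [14.0804 24.8271 91.48   -1.2715 61.7795 30.8629]
100 [0.5529 0.178  0.2016] [11.3669 27.4129 84.2262  1.0919 70.3344 27.1817]
120 [0.5837 0.1691 0.2036] [ 8.9632 31.2403 76.9217  2.8938 77.8919 24.4065]
140 [0.6134 0.1605 0.1945] [ 6.9657 35.879  69.9486  4.3686 84.4235 22.3508]
160 [0.6383 0.1532 0.1753] [ 5.3971 40.8973 63.6931  5.6648 89.9212 20.8674]
180 [0.6553 0.1483 0.1485] [ 4.2382 45.8916 58.5337  6.8795 94.3754 19.8267]
[ 25.7178  20.6035 110.7881 -23.0614  35.6833  59.229 ]
```

Run:
```python
from h import *
u=U(-16.2);S=np.array([.5737,.172,.1115]);R=Rt(-16.2,20);g=S-.0864*u-[0,0,.0345]
ctrl.goto(tcp(g,R)-.12*R[:,1]+[0,0,.05],R)
ctrl.move_l(tcp(g,R)-.05*R[:,1],vel=.12)
r=ctrl.move_l(tcp(g,R),vel=.05,contact_N=6);print(r,ctrl.current_contact_force(),ctrl.current_t())
for n,(a,b,c,d) in {"side":(115,255,235,405),"scene":(145,265,225,375)}.items():
    s=ctrl.read_camera(n);cv2.imwrite(f"pics/i_{n}.png",cv2.resize(s[a:b,c:d],None,fx=4,fy=4,interpolation=2))
cv2.imwrite("pics/i_wrist.png",ctrl.read_camera("wrist"))
```

```text
False [0.6973 0.3985 0.6118] 24.5417
```

View pics/i_side.png

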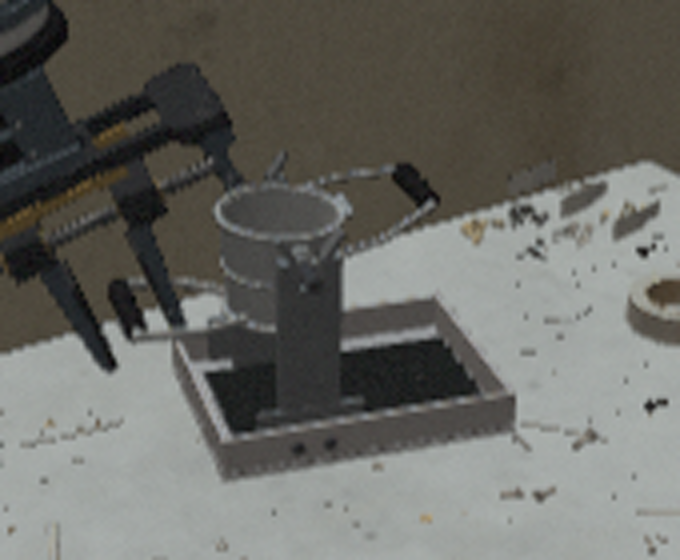

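View pics/i_wrist.png

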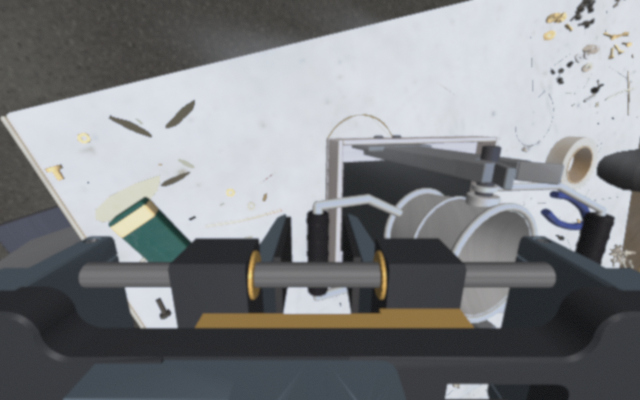

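```bash
cat >> h.py <<'E'
S=np.array([.5737,.172,.1115]);RB=.0927
def swing(t0,t1,step=10,vel=.09,lim=15):
    u=U(-16.2)
    for t in np.linspace(t0,t1,int(round(abs(t1-t0)/step))+1)[1:]:
        a=np.radians(203.5-t);R=Rt(-16.2,20-35*min(1,max(0,t)/170))
        g=S+RB*(np.cos(a)*u+np.array([0,0,np.sin(a)]))
        ctrl.move_l(tcp(g,R),vel=vel,ori=R)
        F=ctrl.current_contact_force();print(round(t,1),F)
        if np.linalg.norm(F)>lim: print("STOP");break
E
python3 - <<'E'
from h import *
ctrl.command_gripper(0);print(ctrl.current_grip_width()*91,ctrl.current_contact_force())
swing(2,90,step=8.8)
print(ctrl.current_t(),ctrl.current_grip_width()*91)
for n,(a,b,c,d) in {"side":(85,255,235,405)}.items():
    s=ctrl.read_camera(n);cv2.imwrite(f"pics/j_{n}.png",cv2.resize(s[a:b,c:d],None,fx=3.5,fy=3.5,interpolation=2))
E
```

```text
12.646063239023302 [1.1447 0.3527 0.0458]
10.8 [2.6842 0.4561 0.1633]
19.6 [ 2.4851 -0.2876  0.4351]
28.4 [ 1.4893 -0.6125 -1.3911]
37.2 [ 1.22    0.1241 -2.0585]
46.0 [ 1.6397  1.1924 -0.6009]
54.8 [ 3.0448  0.4404 -2.9227]
63.6 [ 2.8011  0.0492 -3.41  ]
72.4 [ 2.0695  1.7416 -4.5527]
81.2 [ 1.8223  1.1477 -4.3495]
90.0 [ 1.148   0.5306 -5.0692]
28.2 12.388946475910036
```

View pics/j_side.png

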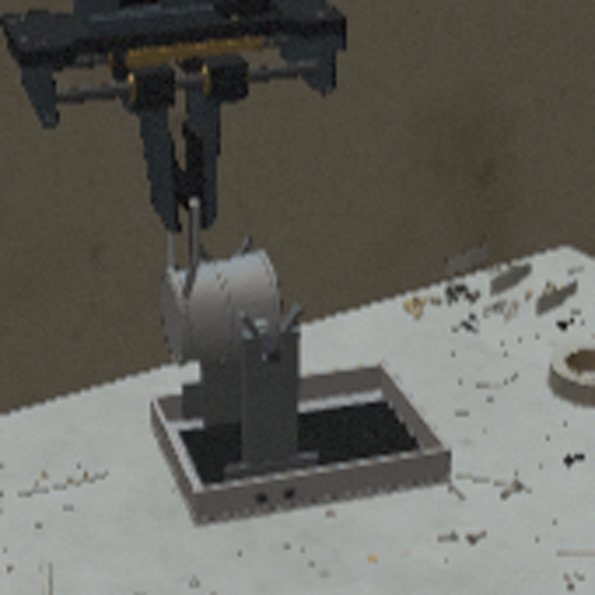

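Run:
```python
from h import *
swing(90,174,step=10.5)
ctrl.sleep(.5)
print(ctrl.current_t(),ctrl.current_grip_width()*91,ctrl.current_contact_force())
for n,(a,b,c,d) in {"side":(85,255,235,405),"scene":(125,265,225,375)}.items():
    s=ctrl.read_camera(n);cv2.imwrite(f"pics/k_{n}.png",cv2.resize(s[a:b,c:d],None,fx=3.5,fy=3.5,interpolation=2))
cv2.imwrite("pics/k_wrist.png",ctrl.read_camera("wrist"))
```

```text
100.5 [-0.7529 -0.0793 -4.3197]
111.0 [-0.2833  1.2382 -3.8471]
121.5 [-2.1619  1.1411 -4.3154]
132.0 [-1.9549 -0.6358 -2.8688]
142.5 [-1.9573 -1.3427 -1.1176]
153.0 [-0.1938 -0.4126 -0.5741]
163.5 [0.3981 0.9632 1.2005]
174.0 [-0.3945 -0.7787  0.5649]
31.4167 11.960814166935076 [-1.3729  1.1116 -0.5788]
```

View pics/k_side.png

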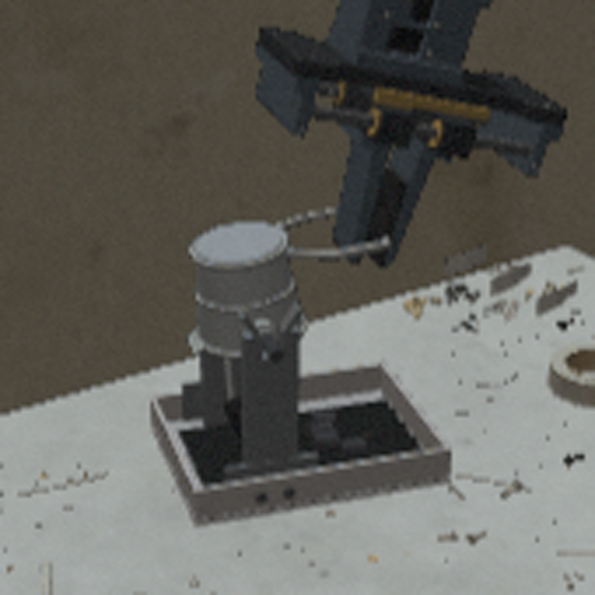

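View pics/k_scene.png

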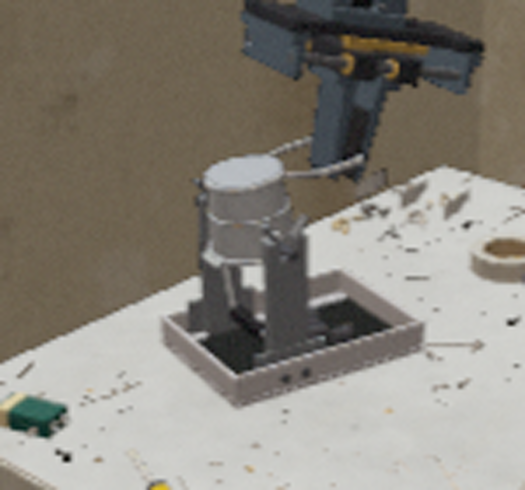

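View pics/k_wrist.png

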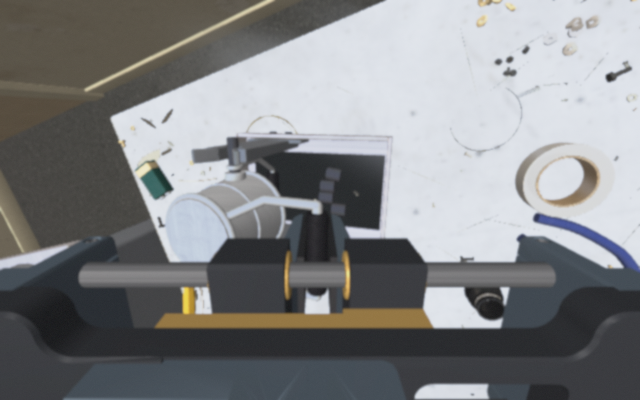

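Run:
```python
from h import *
swing(174,2,step=10.75,vel=.08)
ctrl.sleep(.3)
print(ctrl.current_t(),ctrl.current_grip_width()*91,ctrl.current_contact_force())
for n,(a,b,c,d) in {"side":(85,255,235,405)}.items():
    s=ctrl.read_camera(n);cv2.imwrite(f"pics/l_{n}.png",cv2.resize(s[a:b,c:d],None,fx=3.5,fy=3.5,interpolation=2))
cv2.imwrite("pics/l_wrist.png",ctrl.read_camera("wrist"))
```

```text
163.2 [ 0.0535 -0.6772  0.3658]
152.5 [-0.3174 -0.3721  0.1593]
141.8 [-0.6566  0.8757 -2.4382]
131.0 [-1.1875  0.4714 -2.581 ]
120.2 [-1.3001 -0.5543 -2.8211]
109.5 [ 0.4708 -0.8077 -4.0568]
98.8 [ 0.3312  0.6626 -3.367 ]
88.0 [ 0.0201 -0.7764 -2.7543]
77.2 [ 1.2947 -0.5057 -2.0528]
66.5 [-2.4355  0.0496 -0.1992]
55.8 [-2.4843 -0.5958  0.4425]
45.0 [-2.2818 -0.6214  0.6708]
34.2 [-1.9024 -0.174  -0.2101]
23.5 [-1.2834  0.5921  0.1902]
12.8 [-1.9195  0.7732 -0.501 ]
2.0 [-1.7362  1.1256  0.322 ]
37.6417 12.128967156290829 [ 0.684  -0.6389  0.3899]
```

View pics/l_side.png

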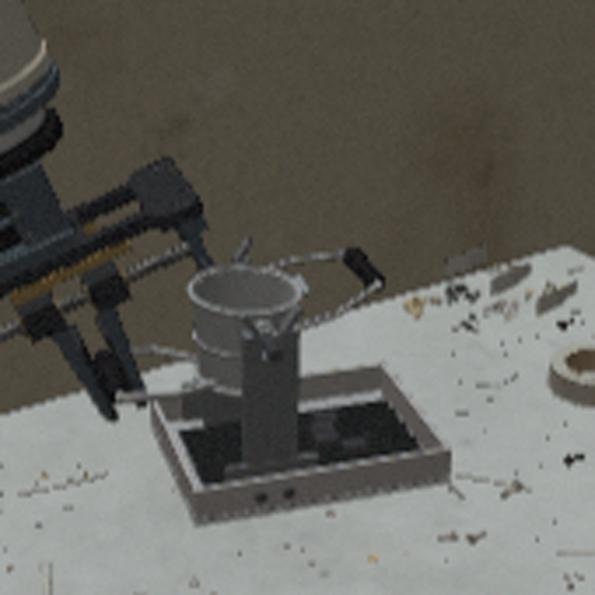

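View pics/l_wrist.png

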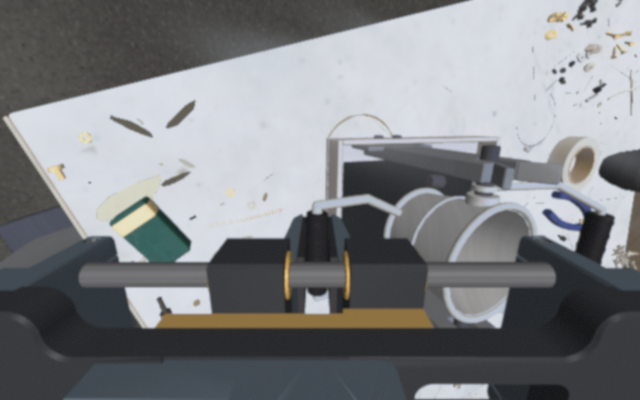

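Upright again, bail in front at (360,265) in the side crop, the pail looks empty. Now release, withdraw and take an overhead check.

Run:
```python
from h import *
ctrl.command_gripper(.37)
R=ctrl.current_eef_rot();p=ctrl.current_tool_pos()
ctrl.move_l(p-.11*R[:,1],vel=.1)
ctrl.move_l(p-.11*R[:,1]+[0,0,.07],vel=.12)
R2=Rt(-16.2,0)
ctrl.goto(tcp(S+[0,-.06,.17],R2),R2);ctrl.sleep(1.)
w=ctrl.read_camera("wrist");cv2.imwrite("pics/m_wrist.png",cv2.resize(w[40:240,130:500],None,fx=2.1,fy=2.1,interpolation=2))
for n,(a,b,c,d) in {"side":(85,255,235,405)}.items():
    s=ctrl.read_camera(n);cv2.imwrite(f"pics/m_{n}.png",cv2.resize(s[a:b,c:d],None,fx=3.5,fy=3.5,interpolation=2))
print(ctrl.current_t(),ctrl.current_contact_force())
```

```text
42.0167 [ 0.0913  0.6142 -0.3735]
```

View pics/m_wrist.png

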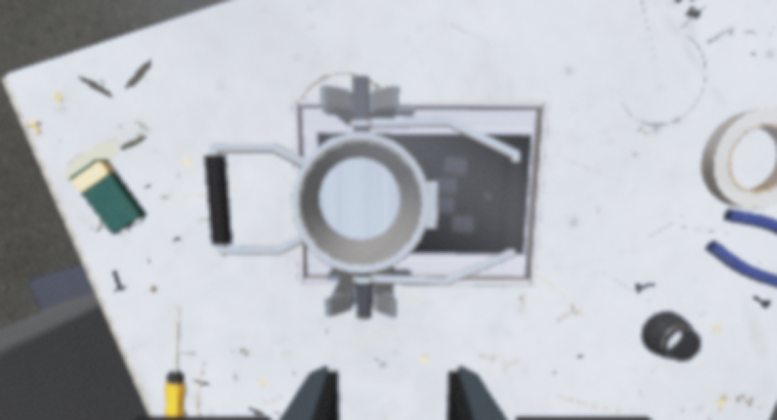

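View pics/m_side.png

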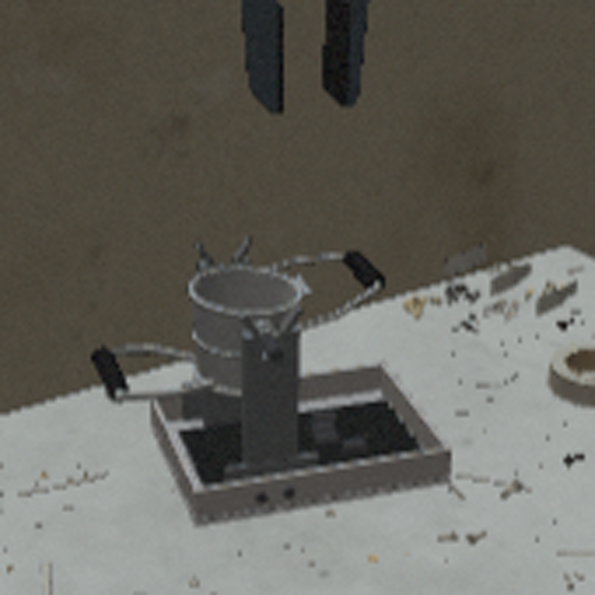

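Run:
```python
import cv2
i=cv2.imread("pics/m_wrist.png")[120:270,400:540];cv2.imwrite("pics/m_z.png",cv2.resize(cv2.convertScaleAbs(i,alpha=2.2,beta=-60),None,fx=4,fy=4))
```

```text
(no output)
```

View pics/m_z.png

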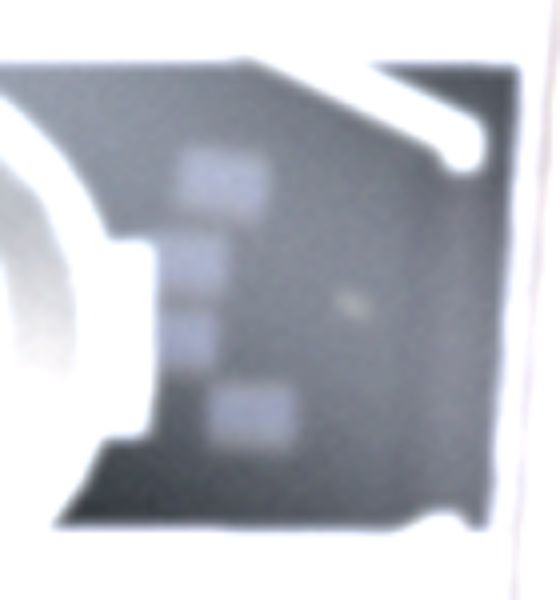

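Four rollers lie on the tray floor, at (222,185), (190,262), (188,335) and (250,412) in the enlarged crop. The pail is empty, so I'm handing the job in.

```bash
python3 -c "
from bench import ctrl
ctrl.sign_off();print(ctrl.current_t())"
```

```text
the job is handed in; nothing more can be done
the job is handed in; nothing more can be done
```

The job is done and handed in at about 42 s of robot time. I lifted the pail by its bail and hung it in the frame with the tipping bar over the short back end of the tray. I then laid the bail forward and let go. Holding the tipping bar, I swung the pail about 174° to empty it, swung it back and released it.

- **Last pictures:** all four rollers are in the tray, and the pail hangs upright and empty with its pins in both notches and the bail resting at the front. The battery, loupe and screwdriver look undisturbed by eye; I did not measure them.
- **Forces:** no reading I printed went above about 8 N, and the force on the gripper was near zero at the end.
- **What disagreed:**
  - The tray outline I measured came out about 6% smaller than its stated size, so I took the frame's position from the notches as well.
  - The hung tipping bar measured 3–5 mm higher than nominal, so I moved the grasp up about 2.5 mm.

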